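# Dry-fit the ceramic lamp stem

## Task

Dry-fit the ceramic lamp on its wooden foot: slip the tall ceramic ring (not the flat one) over the steel post so that it sits flat on the bell, then put the domed cap over the top of the post so that it rests flat on the ring. Lower each piece onto its seat rather than dropping it, and leave the stack standing upright.

Things in the scene. Friction and masses are not known exactly. Their poses are not given: they have to be found in the camera images.
- post_top (a point): Centre of the upper end of a vertical steel post (12 mm diameter, z up), 126 mm above the table. Part of a lamp stem fixed to the table: round wooden foot (110 mm across, 18 mm high), on it a white ceramic bell (40 mm high, 84 mm across below, 58 mm across at its flat top). The bell's flat top, the ring's seat, is 68 mm below this point.
- ring_center (a point): Centre (half-way up, on the axis) of the loose tall white ceramic ring standing on the table, hole upright: 52 mm outside diameter, 44 mm high, 28 mm through hole, about 145 g; z along its axis. Seated on the bell, it is 46 mm below the post's upper end. A flat ring (60 mm across, 16 mm high) nearby is not to be used.
- cap_center (a point): Centre (half-way up, on the axis) of the loose white ceramic cap standing on the table, mouth down, closed dome up: 48 mm diameter, sides straight over the lower 30 mm, 46 mm high; blind hole below 28 mm wide, 30 mm deep; about 140 g; z up. Seated on the ring (24 mm of post stick out of it), it is 1 mm below the post's upper end.
Mind the look-alikes: they are no part of the job. What is shaped like the part that bears cap_center but yellow is not meant.

How it is judged:
By the outcome, as a careful person would: the job done as asked, in the order asked, and still so for the second after the job is handed in, with the robot touching nothing.
It also fails if it takes over 54 s, if anything falls off the work surface, if the arm or the gripper's body presses on something with over 40 N, if the wrist force passes 120 N, or if a joint passes its speed limit or range.

## Robot

A 6-joint arm with a two-finger parallel gripper is mounted at the origin on the work surface. World frame = base frame: x ahead of the robot, y to its left, z up, the work surface at z = 0. Lengths are in m, angles in degrees, forces in N, time in s.
With the tool pointing down it reaches from about 0.325 to 0.85 m from the base axis. Payload 15.5 kg.
Tool frame: the origin (TCP) lies midway between the tips of the shut fingers; the grasp point (between the pads) lies 19 mm behind it; z points along the fingers, y is the line along which they close (so a half turn about z gives the same grasp; the last joint's range is limited). The gripper opens to 91 mm and grips with 3 to 60 N. Pads are 32 mm wide; open, the fingers measure 118 mm over their backs; the gripper's body (76 mm by 178 mm) begins 60 mm behind the grasp point.
Start: joints at [60.819, 28.281, 77.091, -0, 74.628, -5.472], TCP at [0.251, 0.572, 0.214] pointing down, gripper open.
Joint ranges: [-166.48, 166.48], [-47.26, 123.95], [12.59, 153.08], [-70.14, 250.14], [6.76, 159.57], [-176.63, 176.63]. Speed limits (degrees/s): [108.29, 108.29, 147.25, 172.46, 172.46, 172.46].

## Interface

Orientations are given as a 3x3 rotation matrix whose columns are the frame's x, y, z axes.
In Python, from bench import ctrl gives the robot as it stands. The module is installed in compiled form; this text tells all that it offers. Calls block until the motion is done:
- ctrl.goto(position, orientation): joint-space move of the TCP to a pose.
- ctrl.move_l(position, vel=0.15, ori=None, contact_N=None): straight line of the TCP; ori=None keeps the orientation; vel is the mean speed in m/s. With contact_N (N) it stops when the force on the tool has changed by that much, and returns True; else False.
- ctrl.movej(angles): joint-space move.
- ctrl.command_gripper(opening): opening from 0.0 (shut) to 1.0 (fully open); the grip force is fixed at half the most; returns when the fingers have stopped.
- ctrl.sleep(seconds).
- ctrl.ik(position, orientation): joint angles nearest the present ones, or None.
- ctrl.read_camera(name): name is "side" or "top" or "wrist"; returns the picture (420x560x3 uint8, blue, green, red); there is no depth.
- ctrl.camera_params(name): a dict with "fx", "fy", "cx", "cy" (pixels), "D" ([k1, k2, p1, p2, k3] as OpenCV has them; the pictures are not rectified), "pose" (4x4, takes a point from camera to world coordinates); the wrist camera has in their place "T_tool_cam" (4x4, takes a point from camera to tool coordinates, whose origin is the TCP and whose axes are the flange's). Camera axes: x right, y up, looking along -z (the intrinsics and any distortion apply to the point x, -y, -z); pixel columns grow to the right and rows downward; lengths in m; the calibration is good to about 2 mm. A picture is of the moment at which its call begins: read the wrist's pose just before it. camera_params takes no time and is no camera call.
A pose or a line that the arm cannot do raises ctrl.MotionError and nothing moves.
- ctrl.sign_off(): hands the job in; it is judged then, once.
Readings, each from a call of its own:
- ctrl.current_t(): time.
- ctrl.current_q(): joint angles.
- ctrl.current_dq(): joint speeds.
- ctrl.current_effort(): joint torques, N m.
- ctrl.current_tool_pos(): TCP position.
- ctrl.current_eef_rot(): TCP orientation.
- ctrl.current_contact_force(): force on the tool from outside, world axes, zero at the start.
- ctrl.current_wrist_torque(): the same for the moment, N m.
- ctrl.current_grip_width(): opening from 0.0 (shut) to 1.0 (fully open).
- ctrl.current_grasp_force(): force on a finger pad.
Only numpy, scipy, OpenCV 4.12 (cv2) and the standard library are available. Lean on these libraries where they do the work, as an engineer would, in place of code of your own. Each camera call takes 0.05 s, during which the arm holds its last target. There are 200 camera calls.

## Working session

There is one attempt and no reset: what is moved stays moved. The work goes in short steps, each a Python script; the robot and the scene stay as the last script left them, time stands still between calls to the robot, and variables do not carry over. Pictures are saved under pics/ and viewed, at most 10 in all, crops included, and the job is handed in when it is done.

```bash
mkdir -p pics; python3 - <<'E'
from bench import ctrl
import cv2,numpy as np
for n in ("side","top","wrist"):
    im=ctrl.read_camera(n); cv2.imwrite(f"pics/{n}0.png",im)
    p=ctrl.camera_params(n); print(n,{k:np.round(v,4).tolist() for k,v in p.items() if not isinstance(v,str)})
print(ctrl.current_t(),ctrl.current_tool_pos(),ctrl.current_eef_rot())
E
```

```text
side {'fx': 521.1592, 'fy': 521.1592, 'cx': 276.1662, 'cy': 207.2234, 'D': [-0.025, 0.0, 0.0, 0.0, 0.0], 'pose': [[0.9885, 0.1116, -0.1023, 0.43], [-0.1513, 0.7483, -0.6459, -0.6425], [0.0045, 0.6539, 0.7566, 0.8499], [0.0, 0.0, 0.0, 1.0]]}
top {'fx': 512.1595, 'fy': 512.1595, 'cx': 275.1737, 'cy': 214.5983, 'D': [-0.198, 0.0, 0.0, 0.0, 0.0], 'pose': [[0.0167, 0.9977, -0.0658, 0.4413], [-0.9999, 0.0165, -0.0033, -0.0022], [-0.0022, 0.0659, 0.9978, 1.1952], [0.0, 0.0, 0.0, 1.0]]}
wrist {'fx': 360.7791, 'fy': 360.7791, 'cx': 278.0613, 'cy': 208.8101, 'D': [-0.0908, 0.0, 0.0, 0.0, 0.0], 'T_tool_cam': [[-0.0006, 0.9577, 0.2879, 0.0808], [1.0, 0.0006, 0.0001, 0.0006], [-0.0001, 0.2879, -0.9577, -0.1706], [0.0, 0.0, 0.0, 1.0]]}
0.15 [0.25115828 0.57201027 0.21349611] [[-9.15593985e-01  4.02103766e-01 -4.65035611e-04]
 [ 4.02104022e-01  9.15593643e-01 -7.98408665e-04]
 [ 1.04740518e-04 -9.18010860e-04 -9.99999573e-01]]
```

View pics/top0.png

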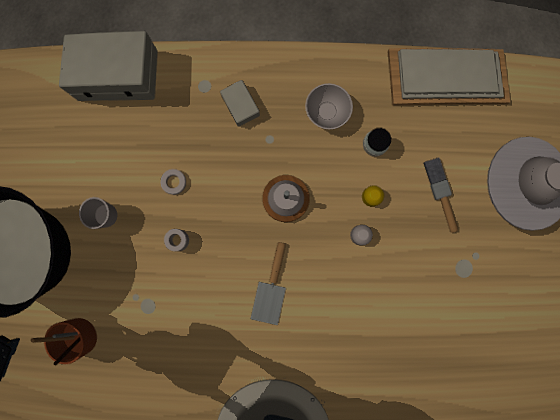

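View pics/side0.png

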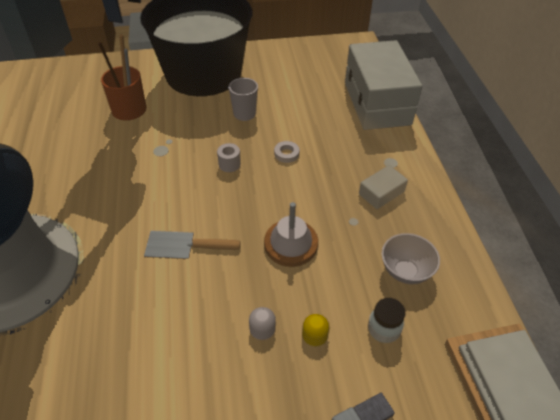

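Top view:
- Rings: (176,240) looks tall and (174,182) looks flat.
- Domes: (362,235) is white and (373,196) is yellow, so the yellow one is not meant.
- Lamp: about (287,197).

Side view:
- Tall ring at (229,158), flat ring at (287,151).
- White cap at (262,323), post top at (292,204).

I'll confirm these in an enlarged crop.

```bash
python3 - <<'E'
import cv2,numpy as np
s=cv2.imread("pics/side0.png");t=cv2.imread("pics/top0.png")
R=lambda im,x,y,w,h,f:cv2.resize(im[y:y+h,x:x+w],None,fx=f,fy=f,interpolation=cv2.INTER_CUBIC)
a=R(s,205,130,100,75,4)   # rings
b=R(s,235,295,100,75,4)   # caps
c=R(s,255,190,100,75,4)   # lamp
d=np.hstack([R(t,155,215,50,75,4),R(t,340,185,50,75,4)])
cv2.imwrite("pics/crop1.png",np.vstack([np.hstack([a,b]),np.hstack([c,d])]))
E
```

```text
(no output)
```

View pics/crop1.png

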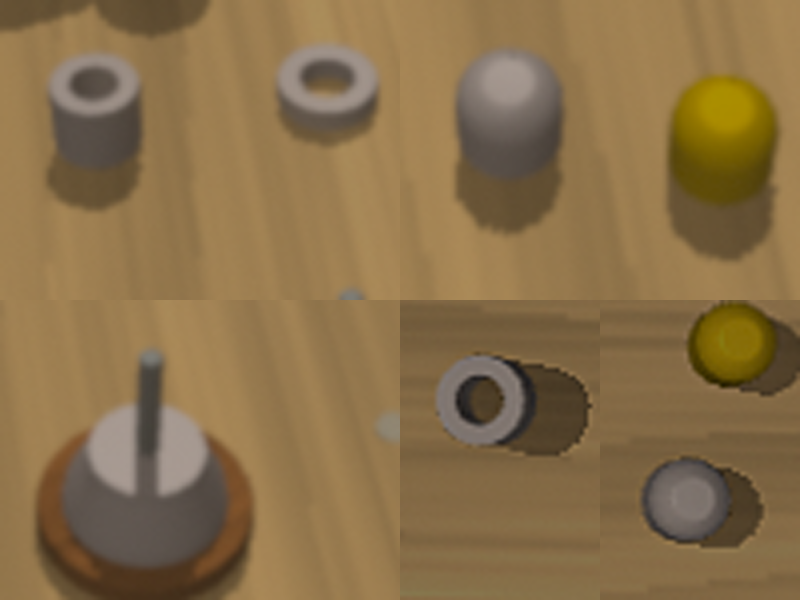

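The crop confirms it: the tall ring is the left one, with its top centre at side (228.5,151) and top (175.2,240). The white dome is the cap, with its crown at side (262.2,315) and top (362.3,234.5). The post top is at side (292.7,203.7).

```bash
cat > h.py <<'E'
from bench import ctrl
import cv2,numpy as np
def K(p): return np.array([[p["fx"],0,p["cx"]],[0,p["fy"],p["cy"]],[0,0,1.]])
def pose(name):
    p=ctrl.camera_params(name)
    if name!="wrist": return np.array(p["pose"])
    T=np.eye(4);T[:3,:3]=ctrl.current_eef_rot();T[:3,3]=ctrl.current_tool_pos()
    return T@np.array(p["T_tool_cam"])
def ray(name,uv,T=None):
    p=ctrl.camera_params(name);T=pose(name) if T is None else T
    x,y=cv2.undistortPoints(np.array([[uv]],float),K(p),np.array(p["D"],float)).ravel()
    return T[:3,3],T[:3,:3]@np.array([x,-y,-1.])
def atz(name,uv,z,T=None):
    o,d=ray(name,uv,T); return o+d*(z-o[2])/d[2]
def proj(name,P,T=None):
    p=ctrl.camera_params(name);T=pose(name) if T is None else T
    q=(np.atleast_2d(P)-T[:3,3])@T[:3,:3]
    return cv2.projectPoints(q*[1,-1,-1],np.zeros(3),np.zeros(3),K(p),np.array(p["D"],float))[0][:,0]
def tri(a,b):
    (o1,d1),(o2,d2)=a,b
    A=np.c_[d1,-d2];s=np.linalg.lstsq(A,o2-o1,rcond=None)[0]
    p,q=o1+s[0]*d1,o2+s[1]*d2; return (p+q)/2,np.linalg.norm(p-q)
def down(yaw): # tool x axis at yaw deg, z down
    c,s=np.cos(np.radians(yaw)),np.sin(np.radians(yaw)); return np.array([[c,s,0],[s,-c,0],[0,0,-1.]])
E
python3 - <<'E'
from h import *
for n,s,t,z in (("ring",(228.5,151),(175.2,240),.044),("cap",(262.2,315),(362.3,234.5),.046),("post",(292.7,203.7),(288,195),.126)):
    print(n,atz("side",s,z).round(4),atz("top",t,z).round(4),*tri(ray("side",s),ray("top",t)))
E
```

```text
ring [0.4581 0.2269 0.044 ] [0.4558 0.227  0.044 ] [0.45697796 0.22696156 0.04397971] 0.002310743242275916
cap [ 0.4775 -0.1964  0.046 ] [ 0.4753 -0.1957  0.046 ] [ 0.4764837  -0.19589931  0.04509976] 0.0022339418366434396
post [ 0.5595 -0.0205  0.126 ] [ 0.5534 -0.0249  0.126 ] [ 0.55570524 -0.02504081  0.13124313] 0.0056014288674509465
```

View pics/wrist0.png

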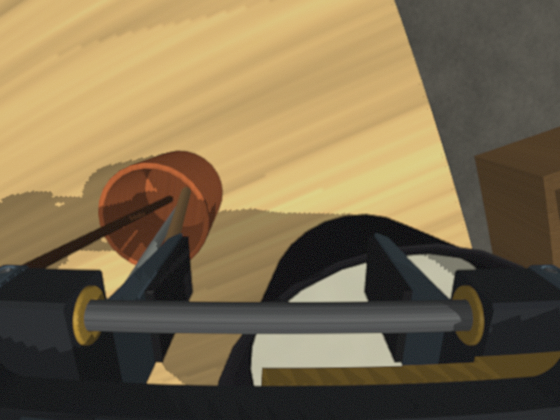

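Ring and cap agree between the two cameras to about 2 mm, and the heights and reach fit. My top-view pixel for the post was a rough guess, so I'll take the side value and check the post with the wrist camera. Next I hover near the lamp, then over the ring, taking a picture at each.

```bash
python3 - <<'E'
from h import *
def snap(f):
    T=pose("wrist"); im=ctrl.read_camera("wrist"); cv2.imwrite(f"pics/{f}.png",im); np.save(f"pics/{f}.npy",T); return im,T
R=down(180)
t0=ctrl.current_t()
ctrl.goto([.60,-.021,.27],R); a,Ta=snap("w_post")
print(ctrl.current_t()-t0,ctrl.current_q(),proj("wrist",[[.558,-.021,.126],[.558,-.021,.058]],Ta))
ctrl.goto([.475,.227,.20],R); b,Tb=snap("w_ring")
print(ctrl.current_t(),proj("wrist",[[.457,.227,.044]],Tb))
cv2.imwrite("pics/w2.png",cv2.resize(np.hstack([a,b]),(800,300)))
cv2.imwrite("pics/w2.png",np.hstack([a[:,80:480],b[:,80:480]]))
E
```

```text
2.5 [-7.63658573e+00  2.35479753e+01  7.61709705e+01  7.01326147e-03
  8.02881067e+01 -9.76852269e+01] [[277.08161157 147.20038137]
 [277.24933821 139.22789623]]
3.8083 [[278.4514051  170.46778725]]
```

View pics/w2.png

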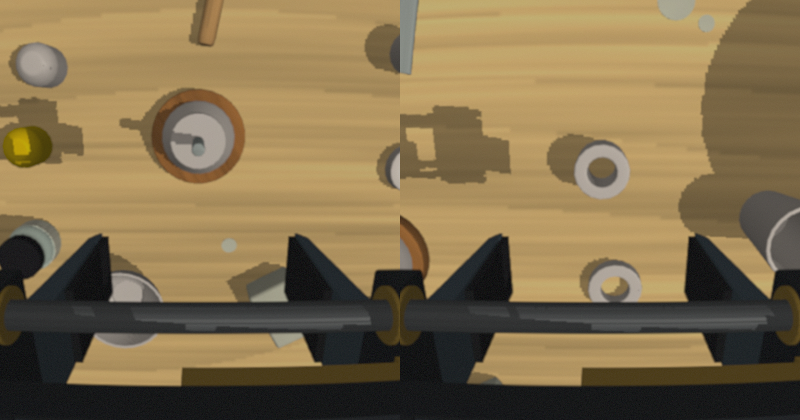

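The wrist views show the post top at (279,150) and the tall ring's top centre at (282,170). Both are within 4 px (about 3 mm) of the prediction. Next I grasp the ring.

```bash
python3 - <<'E'
from h import *
r=atz("wrist",(282,170),.044,np.load("pics/w_ring.npy")); p=atz("wrist",(279,150),.126,np.load("pics/w_post.npy"))
print(r,p)
r=(r[:2]+[.457,.227])/2; p=(p[:2]+[.558,-.021])/2; print(r,p); np.save("post.npy",p)
ctrl.move_l([*r,.09],vel=.15)
print(ctrl.move_l([*r,.008],vel=.07,contact_N=6))
ctrl.command_gripper(.3)
print(ctrl.current_tool_pos(),ctrl.current_grip_width(),ctrl.current_grasp_force(),ctrl.current_t())
ctrl.move_l([*r,.21],vel=.12)
ctrl.goto([p[0]+.0,p[1]+.12,.23],down(180))
print(ctrl.current_grip_width(),ctrl.current_grasp_force(),ctrl.current_contact_force(),ctrl.current_t())
T=pose("wrist"); a=ctrl.read_camera("wrist"); np.save("pics/w3.npy",T); b=ctrl.read_camera("side")
print(proj("wrist",[*p,.126],T))
cv2.imwrite("pics/w3.png",np.hstack([a[:,20:420],b[:,100:500]]))
E
```

```text
[0.4565676  0.23025674 0.044     ] [ 0.56043129 -0.01933247  0.126     ]
[0.4567838  0.22862837] [ 0.55921565 -0.02016623]
False
[0.45678286 0.22865558 0.00802683] 0.5687431909746994 30.000195214524865 6.7083
0.5690100895780337 29.99980179592967 [ 0.48734414 -0.58428424 -1.56544253] 9.2417
[[129.34568864 207.21642757]]
```

View pics/w3.png

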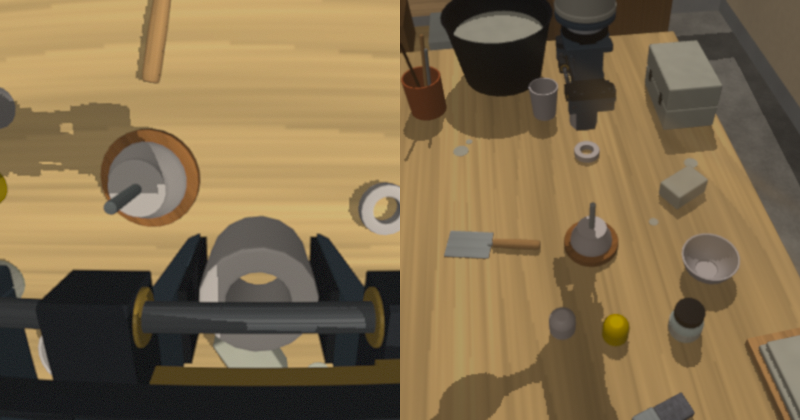

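The ring is held upright (width 51.8 mm) and the post top is at (132,206), against a prediction of (129,207), which is 2 mm off at most. Next I place the ring.

```bash
python3 - <<'E'
from h import *
p=np.load("post.npy")
ctrl.move_l([*p,.16],vel=.12); f0=ctrl.current_contact_force()
print(ctrl.move_l([*p,.075],vel=.05,contact_N=5), ctrl.current_tool_pos(),ctrl.current_contact_force()-f0)
print(ctrl.move_l([*p,.0635],vel=.015,contact_N=4), ctrl.current_tool_pos(),ctrl.current_contact_force()-f0,ctrl.current_wrist_torque())
print(ctrl.current_t())
T=pose("wrist"); a=ctrl.read_camera("wrist"); b=ctrl.read_camera("side")
cv2.imwrite("pics/w4.png",np.hstack([a[:,80:480],cv2.resize(b[160:286,230:350],(400,420),interpolation=cv2.INTER_CUBIC)]))
E
```

```text
False [ 0.5593802  -0.02018504  0.07522079] [ 0.536022   -0.0501693  -1.68861331]
True [ 0.55918743 -0.02017839  0.06601884] [-0.11096198  0.33146911  8.20437139] [ 0.08391132  0.20880961 -0.04323887]
13.1
```

View pics/w4.png

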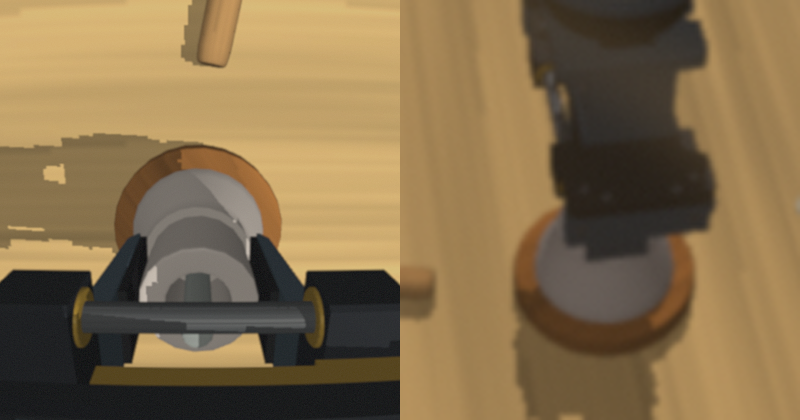

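The ring touched its seat at TCP z = 0.0660, exactly the expected height, with the post inside the hole. I release it, retreat, and look at the stack and the cap.

```bash
python3 - <<'E'
from h import *
p=np.load("post.npy")
ctrl.command_gripper(1.0)
ctrl.move_l([*p,.2],vel=.12)
c=[.4765,-.196]
ctrl.goto([c[0]+.018,c[1],.19],down(180))
T=pose("wrist"); a=ctrl.read_camera("wrist"); np.save("pics/w_cap.npy",T); b=ctrl.read_camera("side")
print(proj("wrist",[*c,.046],T),ctrl.current_t(),proj("side",[*p,.126]))
cv2.imwrite("pics/w5.png",np.hstack([a[:,80:480],cv2.resize(b[160:286,230:350],(400,420),interpolation=cv2.INTER_CUBIC)]))
E
```

```text
[[277.5691487  174.41103376]] 16.0917 [[292.5314924  203.57522069]]
```

View pics/w5.png

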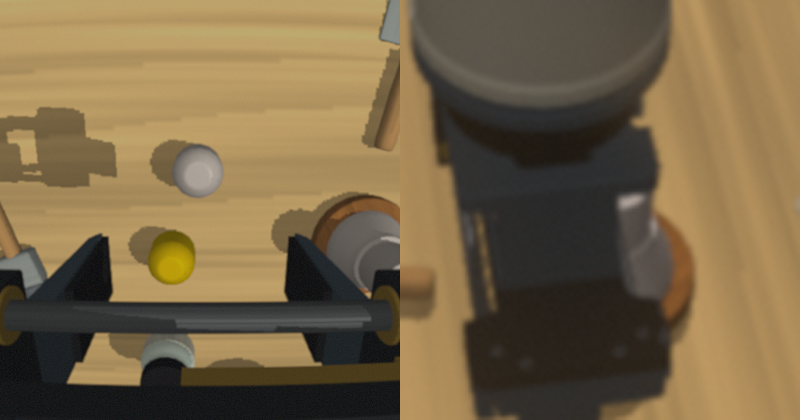

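The cap crown is at (279,173) against a predicted (277.6,174.4), so it agrees; the yellow one at (251,257) is clear of the grasp. I grasp the cap and look at the stack from the side before placing.

```bash
python3 - <<'E'
from h import *
p=np.load("post.npy")
c=np.array([.4765,-.1952])
ctrl.move_l([*c,.09],vel=.15)
print(ctrl.move_l([*c,.004],vel=.06,contact_N=6))
ctrl.command_gripper(.3)
print(ctrl.current_tool_pos(),ctrl.current_grip_width(),ctrl.current_grasp_force())
ctrl.move_l([*c,.2],vel=.12)
ctrl.goto([p[0],p[1]-.12,.23],down(180))
print(ctrl.current_grip_width(),ctrl.current_grasp_force(),ctrl.current_contact_force(),ctrl.current_t())
T=pose("wrist"); a=ctrl.read_camera("wrist"); b=ctrl.read_camera("side")
print(proj("wrist",[[*p,.126],[*p,.102]],T))
cv2.imwrite("pics/w6.png",np.hstack([a[:,160:560],cv2.resize(b[160:286,230:350],(400,420),interpolation=cv2.INTER_CUBIC)]))
E
```

```text
False
[ 0.47653162 -0.19522605  0.0040111 ] 0.5267115936603451 30.00003168359399
0.5256603528147438 29.999711215496063 [-1.0765988   0.09444556 -1.30625079] 21.525
[[426.1857656  206.689404  ]
 [415.46251269 198.89845165]]
```

View pics/w6.png

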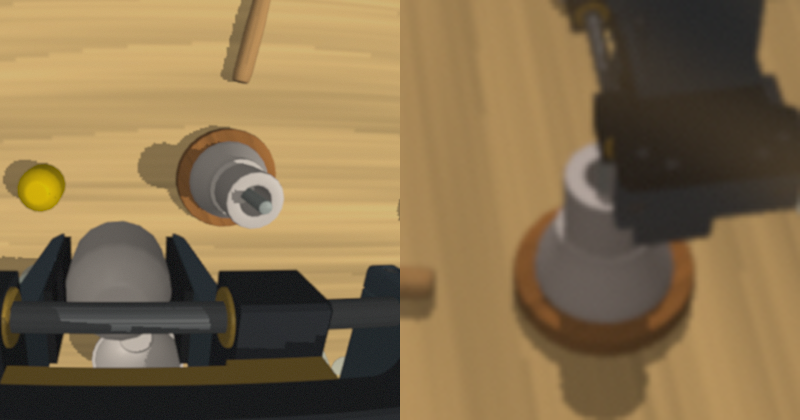

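The ring stands flat and centred, with its centre at (415,199) and the post top at (425,207), both matching the prediction. The cap is held upright (47.9 mm). I lower the cap, expecting contact at z = 0.106.

```bash
python3 - <<'E'
from h import *
p=np.load("post.npy")
ctrl.move_l([*p,.15],vel=.12); f0=ctrl.current_contact_force()
print(ctrl.move_l([*p,.113],vel=.04,contact_N=5), ctrl.current_tool_pos())
print(ctrl.move_l([*p,.1035],vel=.015,contact_N=4), ctrl.current_tool_pos(),ctrl.current_contact_force()-f0,ctrl.current_wrist_torque())
z=ctrl.current_tool_pos()[2]
if abs(z-.106)<.0015:
    ctrl.command_gripper(1.0)
    ctrl.move_l([*p,.23],vel=.12)
    ctrl.goto([.45,.2,.25],down(180))
    b=ctrl.read_camera("side");t=ctrl.read_camera("top")
    print(ctrl.current_t(),proj("side",[*p,.148]))
    cv2.imwrite("pics/w7.png",np.hstack([cv2.resize(b[160:286,230:350],(400,420),interpolation=cv2.INTER_CUBIC),cv2.resize(t[140:266,230:350],(400,420),interpolation=cv2.INTER_CUBIC)]))
E
```

```text
False [ 0.55934457 -0.02016966  0.11320462]
True [ 0.55919825 -0.02017573  0.10593748] [ 0.17343816 -0.12595912  9.65793862] [ 0.07185072  0.11145155 -0.00681856]
27.6083 [[292.87399489 195.58792025]]
```

View pics/w7.png

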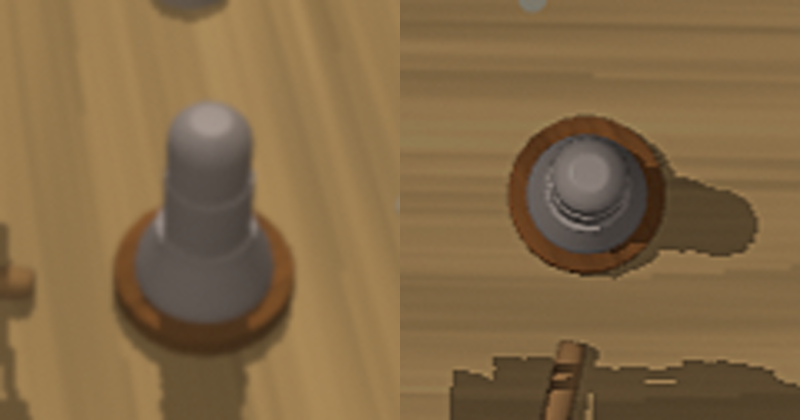

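The stack stands upright with ring and cap seated flat. The crown is at crop (210,120), which is side (293,196) and matches the prediction.

```bash
python3 -c "from bench import ctrl; print(ctrl.sign_off())"
```

```text
the job is handed in; nothing more can be done
None
```

The tall ring sits flat on the bell and the white domed cap rests flat on the ring; the stack was standing upright and clear of the gripper when I handed the job in, at about 28 s of the 54 s allowed.

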